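# Lay the lopsided pestle on its rest

## Task

Put the pestle with the white porcelain head and dark wooden handle away on its rest. It is head-heavy: take it near its balance point, just behind the head, so that it hangs level as you lift and carry it, and lay it down gently (not dropped) with the white head in the wide fork and the handle in the narrow fork. Leave the blue-headed pestle where it lies.

Things in the scene. Friction and masses are not known exactly. Their poses are not given: they have to be found in the camera images.
- white_pestle: Pestle to put away: white head, dark wooden handle; 210 mm long, about 0.3 kg, lying on the worktop. Origin: its balance point, on its axis, 72 mm from the head's tip, 138 mm from the handle's end, 17 mm above the worktop as it lies; the handle is 20 mm across there (octagonal). x runs along the pestle towards the head, within 2 degrees; z up as it lies
- white_pestle_head (a point): Centre of the white head, on the pestle's axis, 46 mm from the balance point. The egg-shaped head is 36 mm in diameter, 54 mm long; then a steel ferrule, 23 mm in diameter, 7 mm long; then the straight handle, 20 mm across, 125 mm long, which begins 11 mm on the head side of the balance point; last a butt 26 mm across, 24 mm long
- blue_pestle: The pestle to leave alone: same shape and size, but with a blue head and a pale wooden handle; origin and axes likewise
- pestle_rest: Fixed rest: brown board 180 x 64 x 9 mm with two steel V-forks (90 degree notches). Origin: on the worktop below the place for the balance point. x towards the wide fork (head), z up. Wide fork: at x +44 mm, 52 mm wide, 52 mm high; narrow fork (handle): at x -78 mm, 40 mm wide, 56 mm high; each 14 mm thick, 108 mm clear between. A pestle in both forks lies level, axis 48 mm above the worktop

How it is judged (in metres and radians):
On the way, in this order (a step that is already met when the one before it is completed fails the run):
1. the white-headed pestle is lifted clear (balance point 70 mm up), held within 22 mm of its balance point along its length, and level within 12 degrees (height (world z) of white_pestle above 0.07 m and x of the grasp point in the frame of white_pestle between -0.022 and 0.022 m and angle between white_pestle's own x axis and vertical between 1.361 and 1.78 rad and contact force between the fingers and white_pestle above 0.5 N), for 0.2 s.
2. it is laid in the forks while still in the fingers (not dropped) (x of white_pestle in the frame of pestle_rest between -0.022 and 0.022 m and y of white_pestle in the frame of pestle_rest between -0.018 and 0.018 m and height (world z) of white_pestle below 0.06 m and x of white_pestle_head in the frame of pestle_rest above 0.015 m and contact force between the fingers and white_pestle above 0.5 N), for 0.05 s.
At the end, for the whole second after the job is handed in: The white-headed pestle lies still in both forks of the rest, let go, head in the wide fork: its balance point within 20 mm along the rest and 12 mm across it of the rest's origin, 38 to 58 mm above the worktop, its axis within 10 degrees of the rest's and of level (x of white_pestle in the frame of pestle_rest between -0.02 and 0.02 m and y of white_pestle in the frame of pestle_rest between -0.012 and 0.012 m and height (world z) of white_pestle between 0.038 and 0.058 m and angle between white_pestle's own x axis and vertical between 1.396 and 1.746 rad and angle between the x axis of white_pestle and the x axis of pestle_rest, either way round below 0.175 rad and x of white_pestle_head in the frame of pestle_rest above 0.02 m and contact force between white_pestle and pestle_rest above 0.5 N and linear speed of white_pestle below 0.02 m/s); the robot touches nothing.
It fails at once if the white-headed pestle tips more than 20 degrees from level (angle between white_pestle's own x axis and vertical below 1.22 rad or angle between white_pestle's own x axis and vertical above 1.92 rad).
It fails at once if the blue-headed pestle is moved more than 20 mm (distance of blue_pestle from where it was at the start of the episode above 0.02 m).
It also fails if it takes over 35 s, if anything falls off the work surface, if the arm or the gripper's body presses on something with over 40 N, if the wrist force passes 120 N, or if a joint passes its speed limit or range.

## Robot

A 6-joint arm with a two-finger parallel gripper is mounted at the origin on a cart in front of the work surface, level with it; the furniture and walls round the work are solid. World frame = base frame: x ahead of the robot, y to its left, z up, the work surface at z = 0. Lengths are in mm, angles in rad, forces in N, time in s.
With the tool pointing down it reaches from about 350 to 950 mm from the base axis. Payload 17.4 kg.
Tool frame: the origin (TCP) lies on the mounting face of the last link; the fingertips stand 186 mm ahead of it and the grasp point (between the pads) lies 167 mm ahead of it; z points along the fingers, y is the line along which they close (so a half turn about z gives the same grasp; the last joint's range is limited). The gripper opens to 93 mm and grips with 3 to 60 N. Pads are 15 mm wide; open, the fingers measure 128 mm over their backs; the gripper's body (75 mm by 188 mm) begins 65 mm behind the grasp point.
Start: joints at [1.103, 0.116, 1.442, -0, 1.584, -0.038], TCP at [281.274, 613.612, 404.746] pointing down, gripper open.
Joint ranges: [-2.83, 2.83], [-0.83, 2.19], [0.07, 2.5], [-1.14, 4.28], [0.01, 3], [-2.97, 2.97]. Speed limits (rad/s): [1.89, 1.89, 2.22, 3.14, 3.14, 3.14].

## Interface

Orientations are given as a rotation vector (axis times angle).
In Python, from workcell import robot gives the robot as it stands.
- The arm moves only by the tool pendant, called after ">>>" by a JSON object that holds its "fn" and its "kwargs", one argument or row to a line. Schema: {"type":"object","properties":{"motion":{"type":"array","items":{"type":"array","items":{"type":"array","items":{"type":"number"},"minItems":7,"maxItems":7},"minItems":1,"maxItems":12},"minItems":1,"maxItems":1},"only":{"type":"string"},"quiet":{"type":"boolean"},"lines":{"type":"string"}},"required":["motion"],"additionalProperties":false}. motion is a list that holds a single list of rows (three levels of brackets), with 1 to 12 rows, each of 7 numbers: the opening from 0.0 (shut) to 1.0 (fully open), then dx, dy, dz in normalised numbers (1 is 80 cm), then a rotation vector rx, ry, rz in a scale on which 1.0 is 360 degrees; each row shifts and turns the commanded pose from where the row before left it, along the tool's axes as they then stand; what a row does not reach is not made up. A row lasts 1/12 s, in which the tool goes at most 41.7 mm and 0.125 rad, less where a joint would pass 70% of its speed; a pose out of reach is approached as far as the arm can. The fingers move at their own pace and stop on an object; the grip force is fixed at half the most. Time passes only in rows, so rows that do not move let the fingers close. The tool returns the time, the measured TCP pose, the force, the opening and the grip force at its end. only (a regular expression) keeps the lines of the reply that match it, lines (a string "A,B") keeps lines A to B, and quiet returns only ok. A shift or turn number past 1, either way, is cut back to 1. Input that does not fit is refused with a message, and nothing moves.
- robot.read_state(): the state, without advancing time (a new reading comes with each control period).
- robot.snapshot(name): name is "side" or "top"; returns a dict with "img" (384x512x3 uint8, red, green, blue), "mtx" (3x3 intrinsics, pixels), "k1" (the pictures are not rectified: a ray, as slopes to the right and down, at radius r is drawn at 1 + k1 r^2 times it, then the intrinsics apply), "origin" and "rotation" of the camera in the world. Camera axes: x right, y up, looking along -z (the intrinsics and any distortion apply to the point x, -y, -z); pixel columns grow to the right and rows downward; lengths in mm; the calibration is good to about 2 mm. A picture is of the moment at which its call begins. There is no depth.
- robot.sign_off(): hands the job in; it is judged then, once.
The state is a dict: "t": time; "joint_pos": joint angles; "joint_vel": joint speeds; "effort": joint torques, N m; "tcp_pos": TCP position; "tcp_rot": TCP orientation; "wrist_force": force on the tool from outside, world axes, zero at the start; "torque": the same for the moment, N m; "finger_gap": opening from 0.0 (shut) to 1.0 (fully open); "grasp_force": force on a finger pad.
Only numpy, scipy, OpenCV 4.12 (cv2) and the standard library are available. Lean on these libraries where they do the work, as an engineer would, in place of code of your own. Each camera call takes 0.05 s, during which the arm holds its last target. There are 200 camera calls.

## Working session

There is one attempt and no reset: what is moved stays moved. The work goes in short steps, Python scripts to look and compute and a tool call to move; the robot and the scene stay as the last step left them, time stands still between calls to the robot, and variables do not carry over. Pictures are saved under pics/ and viewed, at most 10 in all, crops included, and the job is handed in when it is done.

```bash
ls; mkdir -p pics
```

Create h.py:
```python
import numpy as np, cv2
from workcell import robot
from scipy.spatial.transform import Rotation as R
def shot(n,f):
    s=robot.snapshot(n); cv2.imwrite('pics/'+f,s['img'][:,:,::-1]); np.savez('pics/'+f[:-4],**{k:np.array(v) for k,v in s.items()}); return s
def ray(s,uv):
    uv=np.array(uv,float).reshape(-1,1,2)
    p=cv2.undistortPoints(uv,np.array(s['mtx'],float),np.array([float(s['k1']),0,0,0])).reshape(-1,2)
    d=np.c_[p[:,0],-p[:,1],-np.ones(len(p))]
    M=np.array(s['rotation'],float)
    if M.shape!=(3,3): M=R.from_rotvec(M).as_matrix()
    return np.array(s['origin'],float), d@M.T
def plane(s,uv,z):
    o,d=ray(s,uv); return o+d*((z-o[2])/d[:,2])[:,None]
```

Run:
```python
from h import *
for n in('top','side'):
    s=shot(n,n+'0.png'); print(n,s['origin'],s['rotation'],s['mtx'],s['k1'])
```

```text
pics
workcell.py
top [ 399.91409246 -109.71589708  881.97777011] [ 0.12432683 -0.11066117 -1.59213265] [[410.7221245    0.         253.88723346]
 [  0.         410.7221245  193.71878855]
 [  0.           0.           1.        ]] -0.13781606812625852
side [ 198.24273136 -677.0817823   629.64256957] [ 0.82040096 -0.21002512 -0.49129773] [[474.98811682   0.         258.4572416 ]
 [  0.         474.98811682 196.33066276]
 [  0.           0.           1.        ]] -0.07054663272236965
```

View pics/top0.png

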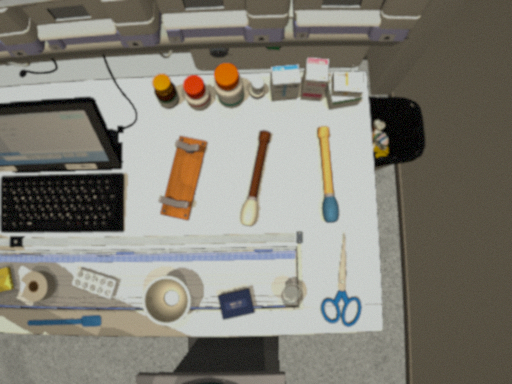

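View pics/side0.png

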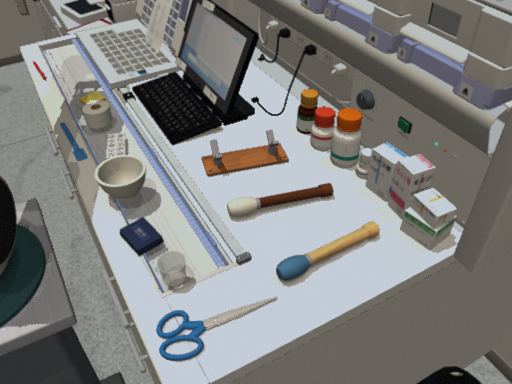

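The top view shows the white pestle with its head at about (250,212) and its butt at (265,133). The board's ends are at about (193,140) and (176,216). I'll enlarge crops to identify the forks.

Run:
```python
from h import *
a=cv2.imread('pics/top0.png')[125:235,150:280]; b=cv2.imread('pics/side0.png')[115:225,195:345]
a=cv2.resize(a,None,fx=5,fy=5,interpolation=cv2.INTER_CUBIC)
b=cv2.resize(b,None,fx=5,fy=5,interpolation=cv2.INTER_CUBIC)
cv2.imwrite('pics/topc.png',a);cv2.imwrite('pics/sidec.png',b)
```

```text
(no output)
```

View pics/topc.png

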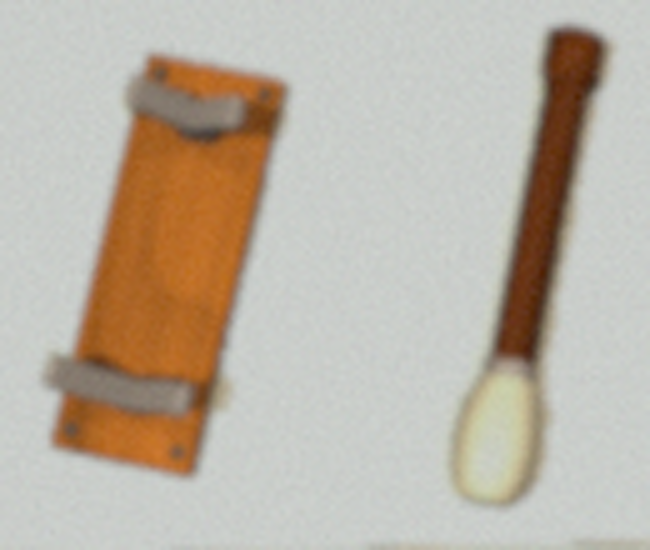

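View pics/sidec.png

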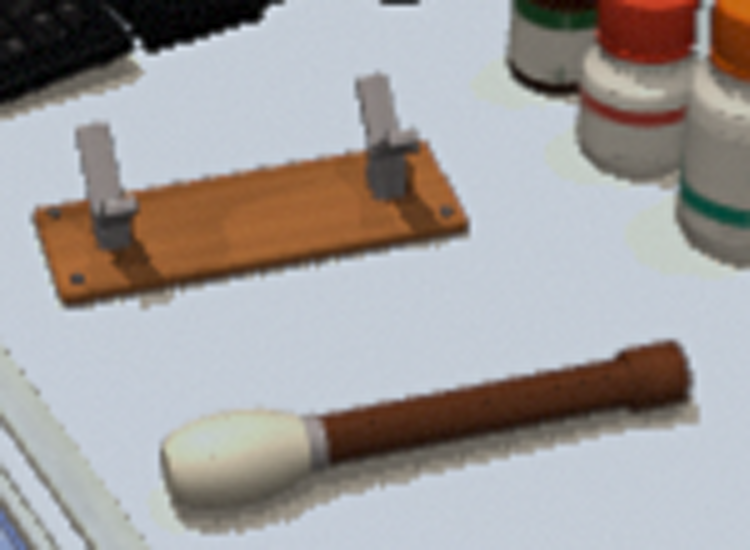

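The wide fork is the near one: in the top crop it spans about (56,370)–(192,397), and the narrow one spans (137,93)–(241,112). The pestle lies nearly parallel to the rest, with its head on the near side too.

Run:
```python
from h import *
L=lambda n:dict(np.load(f'pics/{n}0.npz'))
T,S=L('top'),L('side')
f=lambda p,o:(np.array(p)+.5)/5-.5+np.array(o)
w=plane(T,f([(56,370),(192,397)],(150,125)),52); n=plane(T,f([(137,93),(241,112)],(150,125)),56)
print('wide',w,np.linalg.norm(w[0]-w[1])); print('narrow',n,np.linalg.norm(n[0]-n[1]))
W,N=w.mean(0),n.mean(0); d=(W-N)[:2]; print('sep',np.linalg.norm(d),'yaw',np.degrees(np.arctan2(d[1],d[0])),'origin',N[:2]+d*78/122)
def mask(s,lo,hi,box):
    h=cv2.cvtColor(s['img'],cv2.COLOR_RGB2HSV); m=cv2.inRange(h,lo,hi); k=np.zeros_like(m); x0,y0,x1,y1=box; k[y0:y1,x0:x1]=m[y0:y1,x0:x1]
    c=max(cv2.findContours(k,cv2.RETR_EXTERNAL,cv2.CHAIN_APPROX_NONE)[0],key=cv2.contourArea); return cv2.convexHull(c).reshape(-1,2)
def rect(P):
    r=cv2.minAreaRect(P[:,:2].astype(np.float32)); return r
for nm,s,bb,bp,bh in(('top',T,(155,130,212,225),(235,125,280,200),(235,190,265,232)),('side',S,(195,135,295,180),(255,175,340,215),(220,185,262,225))):
    print(nm)
    b=mask(s,(5,120,60),(20,255,255),bb); print(' board',rect(plane(s,b,9)))
    p=mask(s,(0,110,20),(20,255,190),bp); P=plane(s,p,17)[:,:2]; 
    r=rect(P); print(' handle',r); 
    h=mask(s,(18,25,60),(40,255,255),bh); H=plane(s,h,17)[:,:2]; print(' head',rect(H),len(h))
    c=cv2.boxPoints(r); e=sorted([(np.linalg.norm(c[0]-c[1]),0),(np.linalg.norm(c[1]-c[2]),1)])[1]
    i=e[1]; a=(c[i+1]-c[i])/e[0]; 
    if a@(H.mean(0)-P.mean(0))<0:a=-a
    o=np.array(r[0]); print(' axis yaw',np.degrees(np.arctan2(a[1],a[0])),'butt',o+a*((P-o)@a).min(),'junction',o+a*((P-o)@a).max(),'tip',o+a*((H-o)@a).max(),'balance(butt)',o+a*(((P-o)@a).min()+138),'bal(junc)',o+a*(((P-o)@a).max()-11),'headc',rect(H)[0])
st=robot.read_state();print(st['tcp_pos'],st['tcp_rot'],R.from_rotvec(st['tcp_rot']).as_matrix().round(3))
```

```text
wide [[519.38775678  87.9188919   52.        ]
 [506.8349812   31.33150889  52.        ]] 57.96295446924145
narrow [[634.95795378  54.1692583   56.        ]
 [625.34828837  10.34255645  56.        ]] 44.86786672036963
sep 120.1992093653308 yaw 166.83833392284788 origin [555.32314843  49.75430783]
top
 board ((571.871826171875, 48.57158660888672), (60.53276824951172, 175.78614807128906), 76.35588073730469)
 handle ((595.8824462890625, -117.80278015136719), (20.862712860107422, 143.67723083496094), 78.72186279296875)
 head ((501.25341796875, -94.11723327636719), (39.93807601928711, 76.21424865722656), 85.37200927734375) 15
 axis yaw 168.72185 butt [ 666.33381309 -131.85240443] junction [ 525.43107286 -103.75315455] tip [462.58429345 -91.22006005] balance(butt) [ 530.99869146 -104.86346586] bal(junc) [ 536.21865502 -105.90444676] headc (501.25341796875, -94.11723327636719)
side
 board ((570.447998046875, 43.9071044921875), (66.55243682861328, 176.50059509277344), 76.35671997070312)
 handle ((596.1092529296875, -118.84829711914062), (32.11555480957031, 148.00563049316406), 76.4050521850586)
 head ((491.6899108886719, -98.35842895507812), (61.1966552734375, 61.481788635253906), 76.53202819824219) 17
 axis yaw 166.40504 butt [ 668.0386847  -136.24314558] junction [ 524.17988829 -101.45346489] tip [462.93318629 -86.64204385] balance(butt) [ 533.90519307 -103.80535617] bal(junc) [ 534.87168834 -104.03908579] headc (491.6899108886719, -98.35842895507812)
[281.25623528 613.61943538 404.09392285] [-6.69812462e-01 -3.06910024e+00  1.59049977e-03] [[-0.909  0.417 -0.   ]
 [ 0.417  0.909 -0.001]
 [ 0.    -0.001 -1.   ]]
```

The manual's scale: shifts go in shares of 80 cm and turns go in shares of 360 degrees. Converting my numbers, -25 mm / 800 = -0.0313, -24 mm / 800 = -0.03.

>>> {"fn": "pendant", "kwargs": {
  "motion": [
    [[1, -0.015, -0.015, 0, 0, 0, 0], [1, -0.03, -0.0313, 0, 0, 0, 0], [1, -0.03, -0.0313, 0, 0, 0, 0], [1, -0.03, -0.0313, 0, 0, 0, 0], [1, -0.03, -0.0313, 0, 0, 0, 0], [1, -0.03, -0.0313, 0, 0, 0, 0], [1, -0.03, -0.0313, 0, 0, 0, 0], [1, -0.03, -0.0313, 0, 0, 0, 0], [1, -0.03, -0.0313, 0, 0, 0, 0], [1, -0.03, -0.0313, 0, 0, 0, 0], [1, -0.03, -0.0313, 0, 0, 0, 0], [1, -0.03, -0.0313, 0, 0, 0, 0]]
  ]
}}

```text
t: 1.1
tcp_pos: [412.6, 236.1, 404.6]
tcp_rot: [-0.67, -3.069, 0.0]
wrist_force: [0.8, 0.1, 0.6]
finger_gap: 0.998
grasp_force: 0.0
```

>>> {"fn": "pendant", "kwargs": {
  "motion": [
    [[1, -0.03, -0.0313, 0, 0, 0, 0], [1, -0.03, -0.0313, 0, 0, 0, 0], [1, -0.03, -0.0313, 0, 0, 0, 0], [1, -0.03, -0.0313, 0, 0, 0, 0], [1, -0.03, -0.0313, 0, 0, 0, 0], [1, -0.03, -0.0313, 0, 0, 0, 0], [1, -0.03, -0.0313, 0, 0, 0, 0], [1, -0.03, -0.0313, 0, 0, 0, -0.0159], [1, -0.03, -0.0313, 0, 0, 0, -0.0191], [1, 0, 0, 0, 0, 0, 0], [1, 0, 0, 0, 0, 0, 0]]
  ]
}}

```text
t: 2.02
tcp_pos: [518.7, -56.9, 404.1]
tcp_rot: [-0.333, -3.123, -0.0]
wrist_force: [-0.3, 1.0, -0.6]
finger_gap: 1.001
grasp_force: 0.0
```

Add to h.py:
```python
def rel(x,y,z,yaw):
    st=robot.read_state(); M=R.from_rotvec(st['tcp_rot']).as_matrix(); p=np.array(st['tcp_pos'])
    a=np.degrees(np.arctan2(M[1,0],M[0,0]))
    G=R.from_matrix(np.c_[[np.cos(np.radians(yaw)),np.sin(np.radians(yaw)),0],[np.sin(np.radians(yaw)),-np.cos(np.radians(yaw)),0],[0,0,-1]])
    print('t',st['t'],'tcp',p.round(1),'yaw',a.round(2),'d_tool',(M.T@(np.array([x,y,z])-p)).round(1),'rot',(R.from_matrix(M).inv()*G).as_rotvec().round(4),'gap',st['finger_gap'],'gf',st['grasp_force'],'wf',np.round(st['wrist_force'],1),'j',np.round(st['joint_pos'],2))
```

```bash
python3 -c "
from h import *
rel(533.5,-105,189,168)"
```

```text
t 2.0167 tcp [518.7 -56.9 404.1] yaw 167.82 d_tool [-24.9 -43.9 215.1] rot [-0.     -0.0013 -0.0031] gap 1.0013289746822067 gf 0.0 wf [-0.3  1.  -0.6] j [-0.16 -0.22  1.77  0.    1.6  -1.52]
```

To row units: 30 mm / 800 = 0.0375, 25 mm / 800 = 0.0313.

>>> {"fn": "pendant", "kwargs": {
  "motion": [
    [[1, -0.015, -0.025, 0.025, 0, 0, 0], [1, -0.0163, -0.03, 0.0313, 0, 0, 0], [1, 0, 0, 0.0375, 0, 0, 0], [1, 0, 0, 0.0375, 0, 0, 0], [1, 0, 0, 0.0313, 0, 0, 0], [1, 0, 0, 0.0188, 0, 0, 0], [1, 0, 0, 0, 0, 0, 0], [1, 0, 0, 0, 0, 0, 0]]
  ]
}}

```text
t: 2.68
tcp_pos: [533.5, -102.9, 259.7]
tcp_rot: [-0.329, -3.123, -0.0]
wrist_force: [-0.8, -0.4, 0.6]
finger_gap: 1.003
grasp_force: 0.0
```

```bash
python3 -c "
from h import *
rel(533.5,-105,189,168)
s=shot('side','s1.png');t=shot('top','t1.png')
a=cv2.resize(s['img'][100:250,180:380],None,fx=2.5,fy=2.5);b=cv2.resize(t['img'][110:240,190:320],None,fx=2.2,fy=2.885)
cv2.imwrite('pics/c1.png',np.hstack([a,b])[:,:,::-1])"
```

```text
t 2.6833 tcp [ 533.5 -102.9  259.7] yaw 167.96 d_tool [-0.5 -2.1 70.7] rot [ 0.0001 -0.0011 -0.0007] gap 1.0030267393400605 gf 0.0 wf [-0.8 -0.4  0.6] j [-0.24 -0.09  1.89  0.    1.34 -1.6 ]
```

View pics/c1.png

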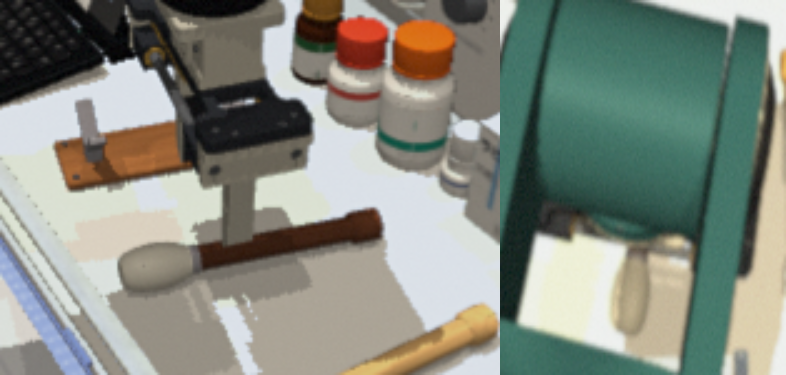

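The side view shows the fingers above the handle just behind the head, at crop (240,240). I'll descend and grip.

>>> {"fn": "pendant", "kwargs": {
  "motion": [
    [[1, 0, -0.0025, 0.0188, 0, 0, 0], [1, 0, 0, 0.025, 0, 0, 0], [1, 0, 0, 0.02, 0, 0, 0], [1, 0, 0, 0.015, 0, 0, 0], [1, 0, 0, 0.0075, 0, 0, 0], [1, 0, 0, 0, 0, 0, 0], [0, 0, 0, 0, 0, 0, 0], [0, 0, 0, 0, 0, 0, 0], [0, 0, 0, 0, 0, 0, 0], [0, 0, 0, 0, 0, 0, 0], [0, 0, 0, 0, 0, 0, 0], [0, 0, 0, 0, 0, 0, 0]]
  ]
}}

```text
t: 3.78
tcp_pos: [533.3, -105.7, 191.0]
tcp_rot: [0.329, 3.124, -0.0]
wrist_force: [0.8, 0.4, 0.1]
finger_gap: 0.62
grasp_force: 0.0
```

>>> {"fn": "pendant", "kwargs": {
  "motion": [
    [[0, 0, 0, 0, 0, 0, 0], [0, 0, 0, 0, 0, 0, 0], [0, 0, 0, 0, 0, 0, 0], [0, 0, 0, 0, 0, 0, 0]]
  ]
}}

```text
t: 4.12
tcp_pos: [533.3, -105.7, 190.7]
tcp_rot: [-0.329, -3.124, -0.0]
wrist_force: [-0.5, -1.3, -0.3]
finger_gap: 0.33
grasp_force: 0.0
```

```bash
python3 -c "
from h import *
rel(533.5,-105,290,168)"
```

```text
t 4.1167 tcp [ 533.3 -105.7  190.7] yaw 167.98 d_tool [ -0.1   0.8 -99.3] rot [-0.     -0.0001 -0.0004] gap 0.33025111835084875 gf 0.0 wf [-0.5 -1.3 -0.3] j [-0.24 -0.02  1.95 -0.    1.22 -1.6 ]
```

>>> {"fn": "pendant", "kwargs": {
  "motion": [
    [[0, 0, 0, 0, 0, 0, 0], [0, 0, 0, 0, 0, 0, 0], [0, 0, 0, 0, 0, 0, 0], [0, 0, 0, 0, 0, 0, 0], [0, 0, 0, 0, 0, 0, 0], [0, 0, 0, 0, 0, 0, 0]]
  ]
}}

```text
t: 4.62
tcp_pos: [533.3, -105.7, 190.7]
tcp_rot: [0.329, 3.124, -0.0]
wrist_force: [-0.3, 0.7, 1.0]
finger_gap: 0.214
grasp_force: 30.0
```

The gap is 20 mm at 30 N, which matches the handle. I'll lift and check that it hangs level.

To row units: -14 mm / 800 = -0.0175, -12 mm / 800 = -0.015.

>>> {"fn": "pendant", "kwargs": {
  "motion": [
    [[0, 0, 0, -0.005, 0, 0, 0], [0, 0, 0, -0.01, 0, 0, 0], [0, 0, 0, -0.015, 0, 0, 0], [0, 0, 0, -0.0175, 0, 0, 0], [0, 0, 0, -0.0175, 0, 0, 0], [0, 0, 0, -0.0175, 0, 0, 0], [0, 0, 0, -0.015, 0, 0, 0], [0, 0, 0, -0.01, 0, 0, 0], [0, 0, 0, -0.005, 0, 0, 0], [0, 0, 0, 0, 0, 0, 0], [0, 0, 0, 0, 0, 0, 0], [0, 0, 0, 0, 0, 0, 0]]
  ]
}}

```text
t: 5.62
tcp_pos: [533.1, -105.7, 279.9]
tcp_rot: [-0.329, -3.123, -0.0]
wrist_force: [-0.4, 0.4, -3.5]
finger_gap: 0.215
grasp_force: 30.0
```

```bash
python3 -c "
from h import *
rel(555,50,290,166.4)
s=shot('side','s2.png');t=shot('top','t2.png')
a=cv2.resize(s['img'][100:250,180:380],None,fx=2.5,fy=2.5);b=cv2.resize(t['img'][110:240,190:320],None,fx=2.2,fy=2.885)
cv2.imwrite('pics/c2.png',np.hstack([a,b])[:,:,::-1])"
```

```text
t 5.6167 tcp [ 533.1 -105.7  279.9] yaw 167.98 d_tool [ 11.  156.8 -10.1] rot [ 0.     -0.0013  0.0276] gap 0.2151431085747625 gf 29.998794933781028 wf [-0.4  0.4 -3.5] j [-0.24 -0.11  1.87  0.    1.38 -1.6 ]
```

View pics/c2.png

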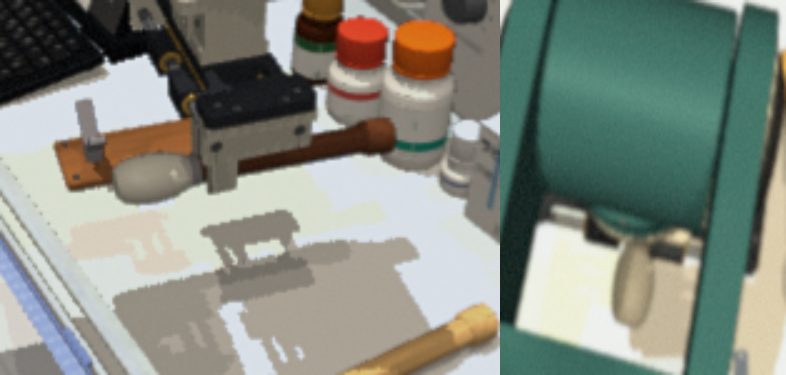

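The pestle hangs level with the head at crop (150,177) and the butt at (380,135). I'll check the tilt and grasp offset by casting rays onto the vertical plane through the pestle's axis.

Run:
```python
from h import *
st=robot.read_state(); g=np.array(st['tcp_pos'])-[0,0,167]; y=np.radians(168); a=np.array([np.cos(y),np.sin(y),0]); n=np.array([-a[1],a[0],0])
def vp(s,uv):
    o,d=ray(s,uv); P=o+d*(((g-o)@n)/(d@n))[:,None]; return np.c_[(P-g)@a,P[:,2]].round(1)
s=dict(np.load('pics/s2.npz')); h=cv2.cvtColor(s['img'],cv2.COLOR_RGB2HSV)
m=cv2.inRange(h,(0,110,10),(20,255,140)); m[:, :300]=0; m[:,345:]=0; m[:145]=0; m[175:]=0
c=max(cv2.findContours(m,0,1)[0],key=cv2.contourArea).reshape(-1,2); print('butt px',c.min(0),c.max(0))
b=c[c[:,0]>328]; print('butt right edge',vp(s,[[c[:,0].max(), c[c[:,0]==c[:,0].max()][:,1].mean()]]))
for x in(310,320,332,335):
    yy=np.where(m[:,x])[0]; print(x,yy.min(),yy.max(),vp(s,[[x,yy.min()],[x,yy.mean()],[x,yy.max()]]).tolist())
k=180+np.array([115,152,192])/2.5
print('head tip,centre,ferrule',vp(s,[(226,171.5),(240,170.7),(258,168)]))
```

```text
butt px [300 147] [337 164]
butt right edge [[-140.6   99.1]]
310 154 162 [[-85.7, 112.0], [-86.4, 102.8], [-87.0, 93.4]]
320 151 160 [[-105.2, 114.2], [-106.0, 103.8], [-106.9, 93.2]]
332 147 160 [[-128.6, 117.9], [-130.1, 102.7], [-131.7, 87.3]]
335 148 159 [[-135.0, 114.2], [-136.4, 101.3], [-137.8, 88.2]]
head tip,centre,ferrule [[ 71.2 111.2]
 [ 46.1 106.6]
 [ 13.  104.4]]
```

To row units: 17 mm / 800 = 0.0213, 16 mm / 800 = 0.02, 0.014 rad / 6.2832 = 0.0022.

>>> {"fn": "pendant", "kwargs": {
  "motion": [
    [[0, 0.0013, 0.0063, 0, 0, 0, 0], [0, 0.0013, 0.0125, 0, 0, 0, 0], [0, 0.0013, 0.0175, 0, 0, 0, 0], [0, 0.0013, 0.02, 0, 0, 0, 0], [0, 0.0013, 0.0213, 0, 0, 0, 0], [0, 0.0013, 0.0213, 0, 0, 0, 0], [0, 0.0013, 0.0213, 0, 0, 0, 0], [0, 0.0013, 0.0213, 0, 0, 0, 0], [0, 0.0013, 0.02, 0, 0, 0, 0], [0, 0.0013, 0.0175, 0, 0, 0, 0], [0, 0.0013, 0.0113, 0, 0, 0, 0.0022], [0, 0, 0.0063, 0, 0, 0, 0.0022]]
  ]
}}

```text
t: 6.72
tcp_pos: [555.1, 51.9, 280.6]
tcp_rot: [-0.372, -3.119, -0.0]
wrist_force: [0.2, 0.4, -3.0]
finger_gap: 0.216
grasp_force: 30.0
```

>>> {"fn": "pendant", "kwargs": {
  "motion": [
    [[0, 0, 0, 0, 0, 0, 0], [0, 0, 0, 0, 0, 0, 0], [0, 0, 0, 0, 0, 0, 0]]
  ]
}}

```text
t: 6.97
tcp_pos: [555.2, 49.9, 280.7]
tcp_rot: [-0.372, -3.119, 0.0]
wrist_force: [-0.2, 0.2, -3.6]
finger_gap: 0.218
grasp_force: 30.0
```

```bash
python3 -c "
from h import *
rel(555,50,222,166.4)
s=shot('side','s3.png');t=shot('top','t3.png')
a=cv2.resize(s['img'][90:210,170:330],None,fx=2.5,fy=2.5);b=cv2.resize(t['img'][130:230,140:240],None,fx=3,fy=3)
cv2.imwrite('pics/c3.png',np.hstack([a,b])[:,:,::-1])"
```

```text
t 6.9667 tcp [555.2  49.9 280.7] yaw 166.38 d_tool [ 0.2  0.1 58.7] rot [-0.0001 -0.0001 -0.0003] gap 0.21826150957085133 gf 29.998757354915142 wf [-0.2  0.2 -3.6] j [ 0.04 -0.08  1.84 -0.    1.38 -1.29]
```

View pics/c3.png

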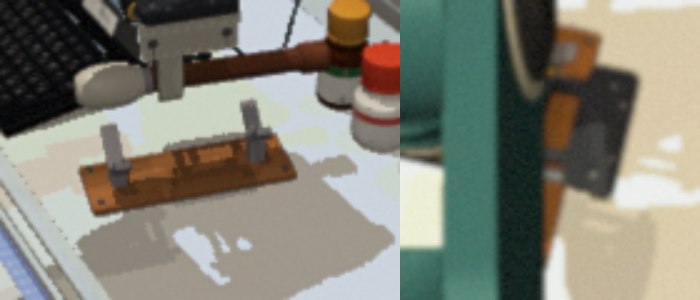

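The pestle is level above the rest with its head over the near, wide fork, at side crop (115,85). I'll lower it, slowing near contact.

To row units: 9 mm / 800 = 0.0113, 8 mm / 800 = 0.01.

>>> {"fn": "pendant", "kwargs": {
  "motion": [
    [[0, 0, 0, 0.005, 0, 0, 0], [0, 0, 0, 0.01, 0, 0, 0], [0, 0, 0, 0.0113, 0, 0, 0], [0, 0, 0, 0.0113, 0, 0, 0], [0, 0, 0, 0.0088, 0, 0, 0], [0, 0, 0, 0.0063, 0, 0, 0], [0, 0, 0, 0.0038, 0, 0, 0], [0, 0, 0, 0.0025, 0, 0, 0], [0, 0, 0, 0.0025, 0, 0, 0], [0, 0, 0, 0, 0, 0, 0], [0, 0, 0, 0, 0, 0, 0]]
  ]
}}

```text
t: 7.98
tcp_pos: [555.3, 50.1, 231.9]
tcp_rot: [0.373, 3.119, 0.0]
wrist_force: [0.7, 0.6, -3.2]
finger_gap: 0.218
grasp_force: 30.0
```

To row units: 2 mm / 800 = 0.0025, 1 mm / 800 = 0.0013.

>>> {"fn": "pendant", "kwargs": {
  "motion": [
    [[0, 0, 0, 0.0025, 0, 0, 0], [0, 0, 0, 0.0025, 0, 0, 0], [0, 0, 0, 0.0013, 0, 0, 0], [0, 0, 0, 0.0013, 0, 0, 0], [0, 0, 0, 0, 0, 0, 0], [0, 0, 0, 0, 0, 0, 0]]
  ]
}}

```text
t: 8.48
tcp_pos: [555.3, 50.1, 225.8]
tcp_rot: [0.373, 3.119, 0.0]
wrist_force: [-1.1, -0.6, -1.4]
finger_gap: 0.212
grasp_force: 30.0
```

To row units: 1 mm / 800 = 0.0013.

>>> {"fn": "pendant", "kwargs": {
  "motion": [
    [[0, 0, 0, 0.0013, 0, 0, 0], [0, 0, 0, 0.0013, 0, 0, 0], [0, 0, 0, 0, 0, 0, 0], [0, 0, 0, 0, 0, 0, 0]]
  ]
}}

```text
t: 8.82
tcp_pos: [555.5, 50.4, 224.5]
tcp_rot: [0.372, 3.118, 0.001]
wrist_force: [0.4, 5.0, 5.4]
finger_gap: 0.213
grasp_force: 30.0
```

>>> {"fn": "pendant", "kwargs": {
  "motion": [
    [[0, 0, 0, 0.0013, 0, 0, 0], [0, 0, 0, 0, 0, 0, 0], [0, 0, 0, 0, 0, 0, 0]]
  ]
}}

```text
t: 9.07
tcp_pos: [555.7, 50.5, 224.0]
tcp_rot: [0.372, 3.118, 0.002]
wrist_force: [-1.3, 7.3, 10.2]
finger_gap: 0.214
grasp_force: 30.0
```

```bash
python3 -c "
from h import *
rel(555,50,222,166.4)
s=shot('side','s4.png')
cv2.imwrite('pics/c4.png',cv2.resize(s['img'][90:210,170:330],None,fx=4,fy=4)[:,:,::-1])"
```

```text
t 9.0667 tcp [555.7  50.5 224. ] yaw 166.38 d_tool [ 0.5 -0.7  2. ] rot [ 0.0016  0.0017 -0.0003] gap 0.2138784500806113 gf 30.00110389664769 wf [-1.3  7.3 10.2] j [ 0.04 -0.03  1.89  0.    1.28 -1.29]
```

View pics/c4.png

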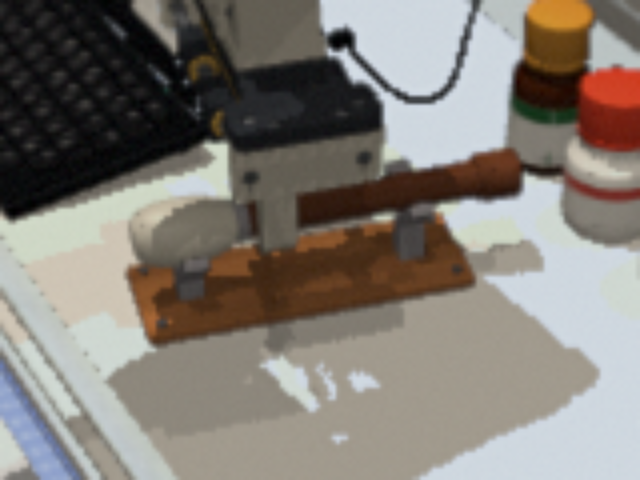

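Head and handle sit in both forks. The force (+y 7, +z 10) shows it touching only the −y faces, so I'll shift about 2 mm towards +y and settle.

To row units: 1 mm / 800 = 0.0013.

>>> {"fn": "pendant", "kwargs": {
  "motion": [
    [[0, 0, 0.0013, 0, 0, 0, 0], [0, 0, 0.0013, 0, 0, 0, 0], [0, 0, 0, 0, 0, 0, 0], [0, 0, 0, 0, 0, 0, 0], [0, 0, 0, 0, 0, 0, 0]]
  ]
}}

```text
t: 9.53
tcp_pos: [555.8, 52.1, 222.9]
tcp_rot: [0.373, 3.119, 0.0]
wrist_force: [2.3, 3.9, 1.7]
finger_gap: 0.214
grasp_force: 30.0
```

To row units: 1 mm / 800 = 0.0013.

>>> {"fn": "pendant", "kwargs": {
  "motion": [
    [[0, 0, 0.0013, 0, 0, 0, 0], [0, 0, 0, 0.0013, 0, 0, 0], [0, 0, 0, 0, 0, 0, 0], [0, 0, 0, 0, 0, 0, 0], [0, 0, 0, 0, 0, 0, 0]]
  ]
}}

```text
t: 9.95
tcp_pos: [556.0, 53.1, 221.8]
tcp_rot: [-0.373, -3.119, -0.0]
wrist_force: [-0.3, 4.6, 4.3]
finger_gap: 0.215
grasp_force: 30.0
```

To row units: 1 mm / 800 = 0.0013.

>>> {"fn": "pendant", "kwargs": {
  "motion": [
    [[0, 0, 0.0013, 0, 0, 0, 0], [0, 0, 0, 0, 0, 0, 0], [0, 0, 0, 0, 0, 0, 0], [0, 0, 0, 0, 0, 0, 0]]
  ]
}}

```text
t: 10.28
tcp_pos: [556.1, 53.7, 221.7]
tcp_rot: [-0.373, -3.119, 0.002]
wrist_force: [-1.9, -5.3, 3.7]
finger_gap: 0.215
grasp_force: 30.0
```

The force has now reversed to −y, so it is seated. I'll ease back 0.5 mm, then release and retreat.

To row units: -0.5 mm / 800 = -0.0006.

>>> {"fn": "pendant", "kwargs": {
  "motion": [
    [[0, 0, -0.0006, 0, 0, 0, 0], [0, 0, 0, 0, 0, 0, 0], [0.8, 0, 0, 0, 0, 0, 0], [0.8, 0, 0, 0, 0, 0, 0], [0.8, 0, 0, 0, 0, 0, 0], [0.8, 0, 0, 0, 0, 0, 0], [0.8, 0, 0, 0, 0, 0, 0], [0.8, 0, 0, 0, 0, 0, 0], [0.8, 0, 0, 0, 0, 0, 0], [0.8, 0, 0, 0, 0, 0, 0], [0.8, 0, 0, 0, 0, 0, 0], [0.8, 0, 0, 0, 0, 0, 0]]
  ]
}}

```text
t: 11.28
tcp_pos: [556.1, 53.5, 221.7]
tcp_rot: [-0.373, -3.119, -0.0]
wrist_force: [0.6, 0.5, 0.7]
finger_gap: 0.795
grasp_force: 0.0
```

To row units: -20 mm / 800 = -0.025, -15 mm / 800 = -0.0188.

>>> {"fn": "pendant", "kwargs": {
  "motion": [
    [[0.8, 0, 0, -0.01, 0, 0, 0], [0.8, 0, 0, -0.0188, 0, 0, 0], [0.8, 0, 0, -0.025, 0, 0, 0], [0.8, 0, 0, -0.025, 0, 0, 0], [0.8, 0, 0, -0.025, 0, 0, 0], [0.8, 0, 0, -0.025, 0, 0, 0], [0.8, 0, 0, -0.0188, 0, 0, 0], [0.8, 0, 0, -0.01, 0, 0, 0], [0.8, 0, 0, 0, 0, 0, 0], [0.8, 0, 0, 0, 0, 0, 0], [0.8, 0, 0, 0, 0, 0, 0]]
  ]
}}

```text
t: 12.2
tcp_pos: [556.0, 53.5, 346.7]
tcp_rot: [-0.373, -3.118, 0.0]
wrist_force: [0.2, 0.2, -0.3]
finger_gap: 0.797
grasp_force: 0.0
```

```bash
python3 -c "
from h import *
s=shot('side','s5.png')
cv2.imwrite('pics/c5.png',cv2.resize(s['img'][90:210,170:330],None,fx=4,fy=4)[:,:,::-1])"
```

```text
(no output)
```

View pics/c5.png

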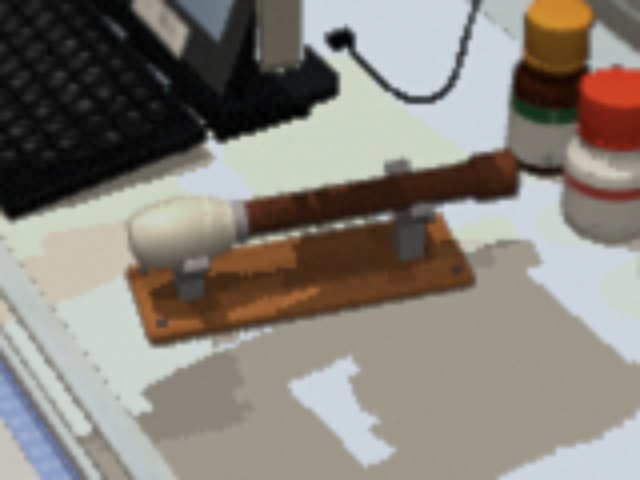

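The pestle lies in both forks, with its head at crop (180,230) in the wide fork and its handle at (410,190) in the narrow one. The gripper is clear of it.

```bash
python3 -c "
from workcell import robot
print(robot.sign_off())"
```

```text
the job is handed in; nothing more can be done
None
```

The white-headed pestle lies on its rest, head in the wide fork and handle in the narrow fork, lowered in the grip and then released; the job was handed in at about 12 s, the blue pestle was never approached, and no verdict was printed.

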